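# Mix the glass beads and hang up the stirrer

## Robot

A 6-joint arm with a two-finger parallel gripper is mounted at the origin on the work surface. World frame = base frame: x ahead of the robot, y to its left, z up, the work surface at z = 0. Lengths are in m, angles in rad, forces in N, time in s.
With the tool pointing down it reaches from about 0.4 to 0.925 m from the base axis. Payload 12.5 kg.
Tool frame: the origin (TCP) lies between the finger pads; the fingertips stand 8 mm ahead of it and the grasp point (between the pads) lies 11 mm behind it (env.tips_ahead is the distance from the TCP to the fingertips, in m); z points along the fingers, y is the line along which they close (so a half turn about z gives the same grasp; the last joint's range is limited). The gripper opens to 95 mm and grips with 3 to 60 N. Pads are 20 mm wide; open, the fingers measure 119 mm over their backs; the gripper's body (75 mm by 180 mm) begins 59 mm behind the grasp point.
Start: joints at [-1.455, 0.491, 1.559, -0, 1.092, -0.106], TCP at [0.138, -0.61, 0.223] pointing down, gripper open.
Joint ranges: [-3.1, 3.1], [-0.84, 2.19], [0.05, 2.79], [-1.13, 4.28], [0.06, 2.93], [-2.69, 2.69]. Speed limits (rad/s): [2.22, 2.22, 2.79, 3.14, 3.14, 3.14].

## Interface

Orientations are given as a unit quaternion [w, x, y, z].
In Python, from plant import env, cams, workorder, finder gives the robot as it stands.
- The arm moves only by the tool play_rows, never from a script. Its argument "motion" is a list of rows, each a list of 3 entries, a list of its own where there are three numbers: the turn, a rotation vector about the tool's x, y, z in rad, then the shift along the tool's x, y, z in cm, then the opening, from -1 (shut) to 1 (fully open). A call has 1 to 12 rows; each row shifts and turns the commanded pose from where the row before left it, along the tool's axes as they then stand; what a row does not reach is not made up. A row lasts 1/12 s, in which the tool goes at most 41.7 mm and 7.16 degrees, less where a joint would pass 70% of its speed; a pose out of reach is approached as far as the arm can. A call is refused whole if a number of a shift passes 4.17 or a number of a turn 0.125, either way. A call with a gripper value outside its range is refused whole. The fingers move at their own pace and stop on an object; "squeeze" is the grip in N (left out, the last holds). Time passes only in rows, so rows that do not move let the fingers close. It gives the time, the measured TCP pose, the force, the opening and the grip force at its end, in the units of the state.
- env.read_state(): the state, without advancing time (a new reading comes with each control period).
- cams.capture(name): name is "side" or "top"; returns (picture, depth): 420x560x3 uint8, red, green, blue; 420x560 float32, m along the optical axis (not along the pixel's ray), 0 where there is no reading.
- cams.calibration(name): a dict with "fx", "fy", "cx", "cy" (pixels), "dist_coeffs" ([k1, k2, p1, p2, k3] as OpenCV has them; the pictures are not rectified), "cam_to_world" (4x4, takes a point from camera to world coordinates). Camera axes: x right, y down, z forward; pixel columns grow to the right and rows downward; lengths in m; the calibration is good to about 2 mm. A picture is of the moment at which its call begins. calibration takes no time and is no camera call.
- workorder.close_job(): hands the job in; it is judged then, once.
Trained networks look in the newest picture that a camera, given by its name, has taken for a name from the list of things; names that differ only in an ending like _2 or _b are one class to them, and where a whole thing is asked for, a point or a joint stands for the part that bears it (a point fixed in the world has none). Each returns a list of dicts, best first, with "confidence" (0 to 1); they miss things now and then, are a little off and sometimes report something else, mostly with a low value. They report only what shows in the picture. A call takes as long as a camera call. They do not tell look-alikes from the thing itself.
- finder.silhouettes(camera, label): "mask" (420x560 bool, what is visible of it) and "pixel" ([column, row] in pixels, amid what is visible of it).
The state is a dict: "clock": time; "joint_pos": joint angles; "qvel": joint speeds; "tau": joint torques, N m; "eef_pos": TCP position; "tcp_rot": TCP orientation; "ft_force": force on the tool from outside, world axes, zero at the start; "ft_torque": the same for the moment, N m; "gripper_width": finger opening in m; "grasp_force": force on a finger pad.
Only numpy, scipy, OpenCV 4.12 (cv2) and the standard library are available. Lean on these libraries where they do the work, as an engineer would, in place of code of your own. Each camera call takes 0.05 s, during which the arm holds its last target. There are 200 camera calls.

## Task

Take the stirrer out of the iron block and stir the glass beads in the iron pot with its round foot (not with the gripper), until at least one whole bead of each colour lies on each side of the line between the pot's two handles. Keep all the beads in the pot. Then hang the stirrer upright by its eye on the brass peg of the stand and let go, leaving the other things on the table where they are.

Things in the scene. Friction and masses are not known exactly. Their poses are not given: they have to be found in the camera images.
- stirrer: loose stirrer, 187 mm long, 160 g, first standing in the block. Origin: centre of its foot's underside, z up the shaft. Round steel foot 16 mm across, z 0 to 36; shaft 9 mm thick; hanging eye: 7 mm wire ring, 21 mm inside, 35 outside, hole along x, centre at z 105; collar z 131 to 137; square wooden grip 24 x 24 mm, z 137 to 187
- stirrer_eye (a point): centre of the stirrer's eye; its axes are those of the stirrer
- stirrer_grip (a point): centre of the stirrer's wooden grip (z 163)
- stirrer_tip (a point): centre of the underside of the stirrer's foot (the stirrer's origin)
- block: fixed rusty iron block, 75 x 75 mm, 70 tall; in its top a round hole 19 mm across and 55 deep, in which the stirrer stands (its foot 15 mm above the table). Origin: centre of its underside, z up
- pot: fixed dark iron pot, open, 132 mm across at the bottom, 140 at the rim, 55 tall, wall 4, inner floor 6 mm above the table. Two bar handles reach out to 99 mm along its own +y and -y: the line between them is x = 0. At first red beads lie at x > 0, white ones at x < 0. Origin: centre of its underside, z up
- stand: fixed hanging stand: iron foot 96 mm across and 12 tall, round post 14 mm thick and 157 tall, and near its top a brass peg 8 mm thick that points along the stand's own -x and rises slightly to its free end. Origin: centre of the foot's underside, z up
- peg_root (a point): where the peg's axis meets the post's axis, 150 mm above the table
- peg_tip (a point): free end of the peg's axis, 62 mm from the post's axis, 156 mm above the table (a round end reaches 4 mm further)
- red1: ruby red glass bead, a short cylinder 22 mm across and 16 tall with rounded edges, smooth and slippery, loose in the pot; origin at its centre
- red2: ruby red glass bead, a short cylinder 22 mm across and 16 tall with rounded edges, smooth and slippery, loose in the pot; origin at its centre
- red3: ruby red glass bead, a short cylinder 22 mm across and 16 tall with rounded edges, smooth and slippery, loose in the pot; origin at its centre
- red4: ruby red glass bead, a short cylinder 22 mm across and 16 tall with rounded edges, smooth and slippery, loose in the pot; origin at its centre
- white1: opal white glass bead, a short cylinder 22 mm across and 16 tall with rounded edges, smooth and slippery, loose in the pot; origin at its centre
- white2: opal white glass bead, a short cylinder 22 mm across and 16 tall with rounded edges, smooth and slippery, loose in the pot; origin at its centre
- white3: opal white glass bead, a short cylinder 22 mm across and 16 tall with rounded edges, smooth and slippery, loose in the pot; origin at its centre
- white4: opal white glass bead, a short cylinder 22 mm across and 16 tall with rounded edges, smooth and slippery, loose in the pot; origin at its centre
- tumbler: loose green glass tumbler, 66 mm across, 85 tall; a bystander; origin: centre of its underside
- spraycan: loose red spray can with white cap, 60 mm across, 150 tall; a bystander; origin: centre of its underside
- mouldring: loose rusty iron ring, 84 mm across, 35 tall; a bystander; origin: centre of its underside
- spatula: loose spatula lying on the table; a bystander; origin: centre of its underside
- steelbowl: loose empty steel bowl, 110 mm across, 50 tall; a bystander; origin: centre of its underside
There are look-alikes about, which are no part of the job. Leave any turquoise look-alike of the stirrer alone.

How it is judged:
By the outcome, as a careful person would: the job done as asked, in the order asked, and still so for the second after the job is handed in, with the robot touching nothing.
It also fails if it takes over 64 s, if anything falls off the work surface, if the arm or the gripper's body presses on something with over 40 N, if the wrist force passes 120 N, or if a joint passes its speed limit or range.

## Working session

There is one attempt and no reset: what is moved stays moved. The work goes in short steps, Python scripts to look and compute and a tool call to move; the robot and the scene stay as the last step left them, time stands still between calls to the robot, and variables do not carry over. Pictures are saved under pics/ and viewed, at most 10 in all, crops included, and the job is handed in when it is done.

Besides the shell and the picture viewer there is one more tool, called after "Call:" by a JSON object that holds its "api" and its "payload". play_rows: Moves the arm, as the interface text tells. Its arguments: {"type":"object","properties":{"motion":{"type":"array"},"squeeze":{"type":"number"}},"required":["motion"]}

```bash
ls; mkdir -p pics
cat > h.py <<'E'
import numpy as np, cv2
from plant import env, cams, workorder, finder
def cloud(cam, depth):
    c=cams.calibration(cam); K=np.array([[c['fx'],0,c['cx']],[0,c['fy'],c['cy']],[0,0,1.]])
    v,u=np.mgrid[0:420,0:560]
    p=cv2.undistortPoints(np.stack([u.ravel(),v.ravel()],1).astype(np.float64)[:,None],K,np.array(c['dist_coeffs'],float)).reshape(420,560,2)
    P=np.concatenate([p*depth[...,None],depth[...,None]],2)
    T=np.array(c['cam_to_world']); W=P@T[:3,:3].T+T[:3,3]
    W[depth<=0]=np.nan
    return W
E
python3 - <<'E'
from h import *
ims=[]
for cam in ('top','side'):
    im,d=cams.capture(cam); W=cloud(cam,d); np.savez(f'{cam}.npz',im=im,W=W)
    cv2.imwrite(f'pics/{cam}.png',im[...,::-1])
    for n in ('stirrer','block','pot','stand','tumbler','spraycan','mouldring','spatula','steelbowl'):
        for r in finder.silhouettes(cam,n)[:3]:
            w=W[r['mask']]; w=w[~np.isnan(w[:,0])]
            print(cam,n,round(r['confidence'],2),np.round(r['pixel']),len(w),np.round(np.percentile(w,[2,50,98],axis=0),3).tolist() if len(w) else '')
print(env.read_state(), np.round(cams.calibration('side')['cam_to_world'],2).tolist(),np.round(cams.calibration('top')['cam_to_world'],2).tolist())
E
```

```text
pics
top stirrer 0.83 [133. 161.] 423 [[0.632, 0.326, 0.0], [0.642, 0.336, 0.162], [0.67, 0.364, 0.19]]
top stirrer 0.77 [ 98. 196.] 388 [[0.551, 0.386, 0.014], [0.562, 0.397, 0.171], [0.578, 0.413, 0.19]]
top stirrer 0.54 [141. 204.] 342 [[0.533, 0.289, 0.001], [0.544, 0.299, 0.189], [0.595, 0.365, 0.205]]
top block 0.68 [157. 220.] 1285 [[0.505, 0.262, 0.0], [0.536, 0.291, 0.069], [0.586, 0.334, 0.074]]
top block 0.38 [272. 224.] 2853 [[0.443, -0.022, 0.002], [0.541, 0.042, 0.008], [0.625, 0.104, 0.057]]
top pot 0.82 [272. 224.] 2967 [[0.448, -0.022, 0.001], [0.541, 0.039, 0.008], [0.625, 0.104, 0.057]]
top stand 0.75 [418. 226.] 1541 [[0.501, -0.356, -0.001], [0.542, -0.289, 0.012], [0.589, -0.247, 0.158]]
top tumbler 0.9 [193. 155.] 836 [[0.662, 0.2, 0.003], [0.702, 0.234, 0.05], [0.723, 0.258, 0.087]]
top spraycan 0.64 [385. 143.] 1192 [[0.689, -0.237, 0.001], [0.706, -0.203, 0.138], [0.743, -0.182, 0.153]]
top mouldring 0.91 [368. 293.] 932 [[0.352, -0.196, -0.002], [0.391, -0.155, 0.034], [0.432, -0.111, 0.039]]
top mouldring 0.64 [418. 224.] 1560 [[0.499, -0.342, -0.001], [0.
[... 2239 characters left out ...]
   1.03657836e-03,  2.38089631e-04]), 'tau': array([ 1.74782463e-04, -6.12476850e+01, -2.58435380e+01,  6.94271713e-02,
        4.45484149e-02,  1.51017605e-05]), 'eef_pos': array([ 0.13750868, -0.60969657,  0.22266345]), 'tcp_rot': array([ 5.59547134e-05,  9.93856180e-01,  1.10679218e-01, -1.07091467e-05]), 'ft_force': array([-0.17544913, -0.00620084, -0.8395991 ]), 'ft_torque': array([ 0.05803997, -0.01317861,  0.02269681]), 'grasp_force': 0.0, 'gripper_width': 0.09504946936324918} [[0.97, -0.12, 0.19, 0.44], [-0.22, -0.56, 0.79, -0.6], [0.01, -0.82, -0.58, 0.59], [0.0, 0.0, 0.0, 1.0]] [[0.02, -0.98, 0.19, 0.39], [-1.0, -0.02, -0.02, 0.05], [0.03, -0.19, -0.98, 1.07], [0.0, 0.0, 0.0, 1.0]]
```

Run:
```python
from h import *
t=np.load('top.npz')['im'][...,::-1]; s=np.load('side.npz')['im'][...,::-1]
a=cv2.resize(t[100:360,60:480],None,fx=1.9,fy=1.9,interpolation=cv2.INTER_CUBIC); cv2.imwrite('pics/t1.png',a)
b=cv2.resize(s[90:420,130:450],(580,598),interpolation=cv2.INTER_CUBIC); cv2.imwrite('pics/s1.png',b); print(a.shape,b.shape)
```

```text
(494, 798, 3) (598, 580, 3)
```

View pics/t1.png

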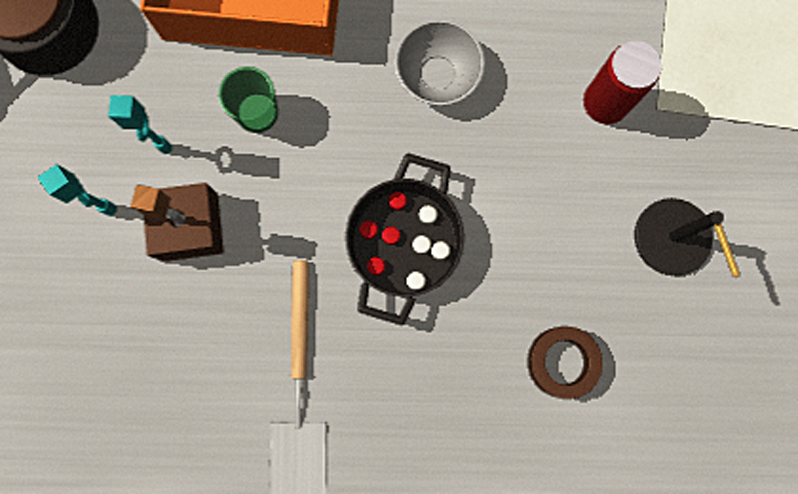

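View pics/s1.png

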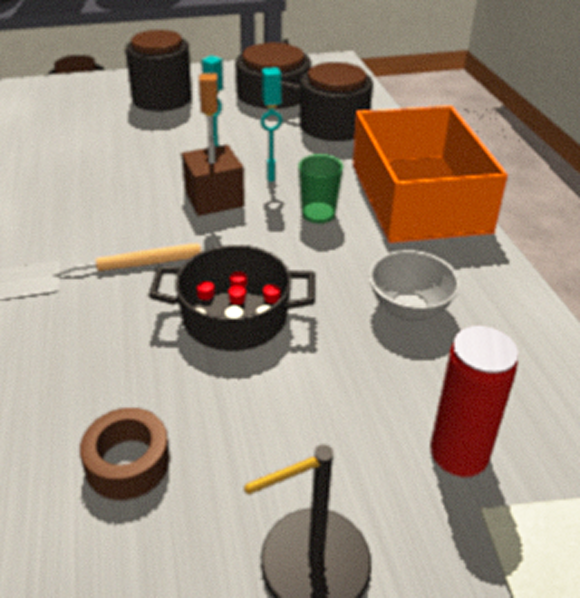

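```bash
cat > m.py <<'E'
from h import *
def circ(p):
    A=np.c_[2*p,np.ones(len(p))]; s=np.linalg.lstsq(A,(p**2).sum(1),rcond=None)[0]
    return s[:2],np.sqrt(s[2]+s[:2]@s[:2])
def beads(im,W,c=(0.535,0.038)):
    R=np.hypot(W[...,0]-c[0],W[...,1]-c[1])<0.066
    z=W[...,2]; i=im.astype(int); out={}
    for n,m in (('red',(i[...,0]>110)&(i[...,1]<70)),('white',i.min(2)>120)):
        m=m&R&(z>0.003)&(z<0.035); k,l,st,ct=cv2.connectedComponentsWithStats(m.astype(np.uint8))
        out[n]=[(np.round(np.nanmedian(W[l==j],axis=0),3).tolist(),int(st[j,4])) for j in range(1,k) if st[j,4]>12]
    return out
E
python3 - <<'E'
from m import *
for cam in ('top','side'):
    f=np.load(cam+'.npz'); im,W=f['im'],f['W']; x,y,z=W[...,0],W[...,1],W[...,2]; i=im.astype(int)
    print(cam)
    m=(np.hypot(x-.535,y-.038)<.074)&(z>.051)&(z<.060); p=W[m][:,:2]
    c,r=circ(p)
    d=abs(np.hypot(*(p-c).T)-r); c,r=circ(p[d<.006]); print('rim',c,r,len(p))
    R=np.hypot(x-c[0],y-c[1]); h=W[(R>.078)&(R<.102)&(z>.025)&(z<.065)]
    u=h[:,:2]-c; a=np.arctan2(u[:,1],u[:,0]); print('handle',len(h),'axis deg',np.degrees(np.angle(np.mean(np.exp(2j*a))))/2, 'far',np.hypot(*u.T).max(), np.median(h[:,2]))
    print(beads(im,W,c))
    # grip
    m=(np.hypot(x-.544,y-.297)<.03)&(z>.195); p=W[m]; 
    if len(p): print('griptop',len(p),np.median(p,0),cv2.minAreaRect((p[:,:2]*1000).astype(np.float32)))
    m=(np.hypot(x-.544,y-.297)<.035)&(z>.1)&(z<.143); p=W[m]; print('eye',len(p),p.mean(0),np.cov(p.T*1000).round(1).tolist())
    m=(np.hypot(x-.544,y-.297)<.03)&(z>.154)&(z<.2); p=W[m]; print('gripside',len(p),p.min(0),p.max(0),p.mean(0))
    # block
    m=(np.hypot(x-.544,y-.297)<.07)&(z>.066)&(z<.074); p=W[m]; print('block',len(p),cv2.minAreaRect((p[:,:2]*1000).astype(np.float32)))
    # stand
    m=(np.hypot(x-.543,y+.295)<.1)&(z>.009)&(z<.015); p=W[m]; c,r=circ(p[:,:2]); print('foot',c,r,len(p),p[:,:2].min(0),p[:,:2].max(0))
    pm=(np.hypot(x-.543,y+.295)<.1)&(z>.13)&(z<.172)&(i[...,0]-i[...,2]>60); p=W[pm]; print('peg',len(p)); 
    if len(p)>5:
        q=p-p.mean(0); dr=np.linalg.svd(q)[2][0]; t=q@dr; print(p.mean(0),dr,t.min(),t.max(), (p.mean(0)+dr*t.min()).round(4),(p.mean(0)+dr*t.max()).round(4))
    m=(np.hypot(x-.543,y+.295)<.1)&(z>.152)&(i[...,0]-i[...,2]<30); p=W[m]; print('posttop',len(p),p.mean(0) if len(p) else '')
E
```

```text
top
rim [0.53266173 0.04081698] 0.06739888596451209 363
handle 358 axis deg -15.46779858815739 far 0.10199908940094303 0.04934509587456737
{'red': [([0.579, 0.049, 0.022], 45), ([0.544, 0.081, 0.022], 27), ([0.54, 0.058, 0.021], 66), ([0.503, 0.073, 0.022], 47)], 'white': [([0.566, 0.014, 0.022], 66), ([0.529, 0.021, 0.022], 66), ([0.522, -0.002, 0.022], 67), ([0.485, 0.027, 0.022], 69)]}
griptop 158 [0.54577582 0.30185632 0.20192841] ((546.0481567382812, 302.6009216308594), (22.28791046142578, 24.380069732666016), 77.99040222167969)
eye 33 [0.54312272 0.29401056 0.12453045] [[4.2, 0.3, 5.7], [0.3, 24.9, -26.1], [5.7, -26.1, 102.6]]
gripside 119 [0.53239875 0.28951184 0.1541816 ] [0.55963361 0.31569044 0.19998297] [0.54208915 0.29597578 0.18038105]
block 903 ((546.2218627929688, 302.6785583496094), (76.10144805908203, 74.11600494384766), 8.914517402648926)
foot [ 0.54615317 -0.29084178] 0.03441536502290502 1003 [ 0.49942633 -0.3373491 ] [ 0.59446019 -0.24289044]
peg 106
[ 0.51164512 -0.30061775  0.15656219] [-0.95641235 -0.28153207  0.07755708] -0.029479743640432283 0.028417147227534
[... 542 characters left out ...]
, 22.595922470092773), 81.06642150878906)
eye 47 [0.54582162 0.29278652 0.12417866] [[7.5, 8.6, -1.8], [8.6, 34.4, 1.0], [-1.8, 1.0, 148.9]]
gripside 168 [0.53335428 0.28531348 0.15428656] [0.56039463 0.30845427 0.19955637] [0.5456756  0.29168168 0.17698255]
block 406 ((546.982421875, 301.41619873046875), (76.00575256347656, 77.68677520751953), 9.41136360168457)
foot [ 0.54786048 -0.29066305] 0.033304154261245215 2219 [ 0.49983356 -0.33347037] [ 0.59521541 -0.24562921]
peg 247
[ 0.51320698 -0.30349255  0.15652827] [-0.95721264 -0.27264654  0.09699396] -0.029806221361385676 0.02917961302456136 [ 0.5417 -0.2954  0.1536] [ 0.4853 -0.3114  0.1594]
posttop 94 [ 0.54627645 -0.29372056  0.15668423]
```

Call:
{"api": "play_rows", "payload": {"motion": [[[0,0,-0.114],[0,0,-0.3],1],[[0,0,-0.114],[0,0,-0.3],1],[[0,0,-0.114],[0,0,-0.3],1],[[0,0,-0.114],[0,0,-0.3],1],[[0,0,-0.114],[0,0,-0.3],1],[[0,0,-0.114],[0,0,-0.3],1],[[0,0,-0.114],[0,0,-0.3],1],[[0,0,-0.114],[0,0,-0.3],1],[[0,0,-0.114],[0,0,-0.3],1],[[0,0,-0.114],[0,0,-0.3],1]], "squeeze": 40}}

```text
clock: 1.83
eef_pos: [0.1375, -0.6097, 0.2528]
tcp_rot: [0.0, 0.775, 0.632, -0.0]
ft_force: [0.2, -0.4, -0.2]
gripper_width: 0.095
grasp_force: 0.0
```

Call:
{"api": "play_rows", "payload": {"motion": [[[0,0,0],[3.46,1.95,0],1],[[0,0,0],[3.46,1.95,0],1],[[0,0,0],[3.46,1.95,0],1],[[0,0,0],[3.46,1.95,0],1],[[0,0,0],[3.46,1.95,0],1],[[0,0,0],[3.46,1.95,0],1],[[0,0,0],[3.46,1.95,0],1],[[0,0,0],[3.46,1.95,0],1],[[0,0,0],[3.46,1.95,0],1],[[0,0,0],[3.46,1.95,0],1],[[0,0,0],[3.46,1.95,0],1],[[0,0,0],[3.46,1.95,0],1]]}}

```text
clock: 2.83
eef_pos: [0.4536, -0.2504, 0.2529]
tcp_rot: [0.0, 0.777, 0.629, 0.0]
ft_force: [0.9, -0.4, -0.1]
gripper_width: 0.0951
grasp_force: 0.0
```

Call:
{"api": "play_rows", "payload": {"motion": [[[0,0,0],[4,-0.12,0],1],[[0,0,0],[4,-0.12,0],1],[[0,0,0],[4,-0.12,0],1],[[0,0,0],[4,-0.12,0],1],[[0,0,0],[4,-0.12,0],1],[[0,0,0],[4,-0.12,0],1],[[0,0,0],[4,-0.12,0],1],[[0,0,0],[4,-0.12,0],1],[[0,0,0],[4,-0.12,0],1],[[0,0,0],[4,-0.12,0],1],[[0,0,0],[4,-0.12,0],1],[[0,0,0],[4,-0.12,0],1]]}}

```text
clock: 3.83
eef_pos: [0.538, 0.2226, 0.2527]
tcp_rot: [0.0, 0.777, 0.63, 0.0]
ft_force: [0.7, -0.6, 1.0]
gripper_width: 0.0949
grasp_force: 0.0
```

Call:
{"api": "play_rows", "payload": {"motion": [[[0,0,0],[2.7,-0.3,0],1],[[0,0,0],[2.7,-0.3,0],1],[[0,0,0],[2.5,-0.25,0],1],[[0,0,0],[0,0,0],1],[[0,0,0],[0,0,1.5],1],[[0,0,0],[0,0,1.5],1],[[0,0,0],[0,0,1.5],1],[[0,0,0],[0,0,1.5],1],[[0,0,0],[0,0,1.5],1],[[0,0,0],[0,0,1.1],1],[[0,0,0],[0,0,0],1]]}}

```text
clock: 4.75
eef_pos: [0.5454, 0.2987, 0.1645]
tcp_rot: [-0.0, 0.777, 0.629, -0.002]
ft_force: [-1.4, 0.0, 0.0]
gripper_width: 0.0953
grasp_force: 0.0
```

Call:
{"api": "play_rows", "payload": {"motion": [[[0,0,0],[0,0,0],-1],[[0,0,0],[0,0,0],-1],[[0,0,0],[0,0,0],-1],[[0,0,0],[0,0,0],-1],[[0,0,0],[0,0,0],-1],[[0,0,0],[0,0,0],-1],[[0,0,0],[0,0,0],-1],[[0,0,0],[0,0,0],-1]]}}

```text
clock: 5.42
eef_pos: [0.5461, 0.2995, 0.1667]
tcp_rot: [0.0, 0.777, 0.629, 0.0]
ft_force: [0.6, 0.3, -0.2]
gripper_width: 0.0472
grasp_force: 0.0
```

Call:
{"api": "play_rows", "payload": {"motion": [[[0,0,0],[0.2,0,0],-1],[[0,0,0],[0,0,0],-1],[[0,0,0],[0,0,0],-1],[[0,0,0],[0,0,0],-1],[[0,0,0],[0,0,0],-1],[[0,0,0],[0,0,0],-1],[[0,0,0],[0,0,0],-1]]}}

```text
clock: 6.0
eef_pos: [0.5465, 0.3015, 0.1665]
tcp_rot: [-0.0, 0.777, 0.629, -0.0]
ft_force: [-0.2, 1.4, -0.8]
gripper_width: 0.0237
grasp_force: 40.0
```

Call:
{"api": "play_rows", "payload": {"motion": [[[0,0,0],[0,0,-0.7],-1],[[0,0,0],[0,0,-1.4],-1],[[0,0,0],[0,0,-1.4],-1],[[0,0,0],[0,0,-1.4],-1],[[0,0,0],[0,0,-1.4],-1],[[0,0,0],[0,0,-1.4],-1],[[0,0,0],[0,0,-1.1],-1],[[0,0,0],[0,0,-0.7],-1]]}}

```text
clock: 6.67
eef_pos: [0.5467, 0.3015, 0.2632]
tcp_rot: [0.0, 0.777, 0.629, 0.001]
ft_force: [-0.1, -0.1, -1.7]
gripper_width: 0.0238
grasp_force: 40.0
```

Call:
{"api": "play_rows", "payload": {"motion": [[[0,0,0],[-1.6,0,0],-1],[[0,0,0],[-2.8,-0.1,0],-1],[[0,0,0],[-2.8,0,0],-1],[[0,0,0],[-2.8,-0.1,0],-1],[[0,0,0],[-2.8,0,0],-1],[[0,0,0],[-2.8,-0.1,0],-1],[[0,0,0],[-2.8,0,0],-1],[[0,0,0],[-2.8,-0.1,0],-1],[[0,0,0],[-2.8,0,0],-1],[[0,0,0],[-1.6,0,0],-1],[[0,0,0],[0,0,0],-1]]}}

```text
clock: 7.58
eef_pos: [0.4889, 0.0495, 0.2617]
tcp_rot: [0.0, 0.778, 0.629, -0.0]
ft_force: [1.0, -0.5, -2.1]
gripper_width: 0.0238
grasp_force: 40.0
```

Run:
```python
from m import *
c=np.array([.533,.0396]); px=np.array([.262,.965]); py=np.array([-.965,.262])
s=env.read_state(); e=s['eef_pos']; print(e,s['tcp_rot'],s['ft_force'],s['grasp_force'])
ims=[]
for cam in ('top','side'):
    im,d=cams.capture(cam); W=cloud(cam,d); np.savez(cam+'2.npz',im=im,W=W)
    x,y,z=W[...,0],W[...,1],W[...,2]
    for lo,hi in ((.10,.145),(.15,.187),(.187,.245),(.245,.27)):
        m=(np.hypot(x-e[0],y-e[1])<.03)&(z>lo)&(z<hi); p=W[m]
        if len(p): print(cam,lo,len(p),p.mean(0).round(4),p.min(0).round(3),np.cov(p[:,:2].T*1000).round(1).tolist())
    b=beads(im,W); print({k:[(round(float((np.array(q[:2])-c)@px),3),round(float((np.array(q[:2])-c)@py),3)) for q,_ in v] for k,v in b.items()})
    ims.append(cv2.resize(im[100:380,120:400] if cam=='side' else im[100:380,130:410],(400,400),interpolation=cv2.INTER_CUBIC))
cv2.imwrite('pics/p3.png',np.hstack(ims)[...,::-1])
```

```text
[0.48889668 0.04954604 0.26171559] [ 9.73991715e-05  7.77760458e-01  6.28560678e-01 -3.66483122e-04] [ 1.01150897 -0.52493991 -2.09171838] 39.99361753463745
{'red': [], 'white': []}
side 0.1 105 [0.489  0.0461 0.1285] [0.482 0.041 0.11 ] [[20.6, -1.4], [-1.4, 4.7]]
side 0.15 72 [0.4892 0.0488 0.1688] [0.485 0.046 0.15 ] [[7.2, -0.5], [-0.5, 2.7]]
side 0.187 125 [0.4891 0.0459 0.2181] [0.482 0.034 0.187] [[10.2, 16.2], [16.2, 60.3]]
side 0.245 191 [0.4873 0.0406 0.2599] [0.469 0.036 0.247] [[91.8, -17.7], [-17.7, 5.9]]
{'red': [(0.021, -0.005), (0.02, 0.036), (0.017, -0.046)], 'white': [(-0.007, 0.039), (-0.02, -0.003), (-0.012, -0.037)]}
```

View pics/p3.png

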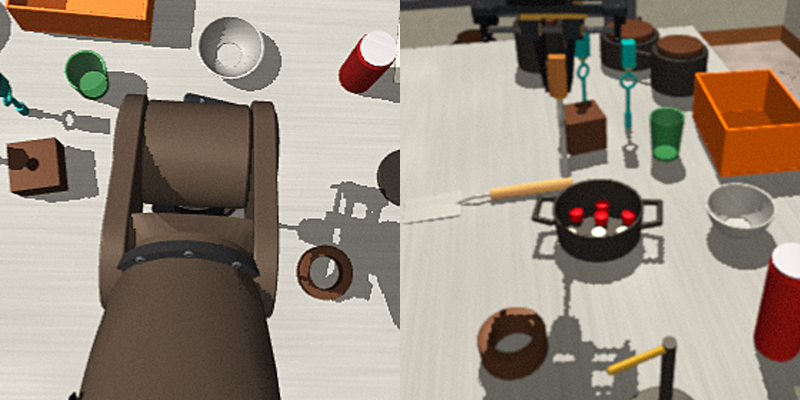

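Call:
{"api": "play_rows", "payload": {"motion": [[[0,0,0],[0,0.2,1],-1],[[0,0,0],[0,0,1.4],-1],[[0,0,0],[0,0,1.4],-1],[[0,0,0],[0,0,1.4],-1],[[0,0,0],[0,0,1.4],-1],[[0,0,0],[0,0,1.0],-1],[[0,0,0],[0,0,1.0],-1],[[0,0,0],[0,0,0.8],-1],[[0,0,0],[0,0,0.5],-1],[[0,0,0],[0,0,0],-1]]}}

```text
clock: 8.52
eef_pos: [0.4912, 0.052, 0.1614]
tcp_rot: [-0.001, 0.777, 0.63, -0.001]
ft_force: [-1.0, -0.2, -1.2]
gripper_width: 0.0238
grasp_force: 40.0
```

Call:
{"api": "play_rows", "payload": {"motion": [[[0,0,0],[-0.6,0.01,0],-1],[[0,0,0],[-0.59,0.09,0],-1],[[0,0,0],[-0.57,0.17,0],-1],[[0,0,0],[-0.545,0.25,0],-1],[[0,0,0],[-0.5,0.325,0],-1],[[0,0,0],[-0.455,0.39,0],-1],[[0,0,0],[-0.395,0.45,0],-1],[[0,0,0],[-0.33,0.5,0],-1],[[0,0,0],[-0.255,0.54,0],-1],[[0,0,0],[-0.18,0.57,0],-1]]}}

```text
clock: 9.35
eef_pos: [0.5148, 0.0006, 0.1627]
tcp_rot: [0.0, 0.777, 0.629, -0.0]
ft_force: [-0.1, -0.7, -1.7]
gripper_width: 0.0236
grasp_force: 40.0
```

Call:
{"api": "play_rows", "payload": {"motion": [[[0,0,0],[-0.095,0.59,0],-1],[[0,0,0],[-0.01,0.6,0],-1],[[0,0,0],[0.07,0.595,0],-1],[[0,0,0],[0.15,0.58,0],-1],[[0,0,0],[0.23,0.55,0],-1],[[0,0,0],[0.305,0.515,0],-1],[[0,0,0],[0.375,0.47,0],-1],[[0,0,0],[0.435,0.41,0],-1],[[0,0,0],[0.49,0.345,0],-1],[[0,0,0],[0.535,0.275,0],-1],[[0,0,0],[0.565,0.2,0],-1],[[0,0,0],[0.59,0.12,0],-1]]}}

```text
clock: 10.35
eef_pos: [0.5702, 0.0274, 0.1614]
tcp_rot: [-0.004, 0.777, 0.63, -0.003]
ft_force: [-12.3, -0.4, 2.2]
gripper_width: 0.0242
grasp_force: 40.1
```

Call:
{"api": "play_rows", "payload": {"motion": [[[0,0,0],[0.6,0.03,0],-1],[[0,0,0],[0.6,-0.05,0],-1],[[0,0,0],[0.585,-0.13,0],-1],[[0,0,0],[0.56,-0.21,0],-1],[[0,0,0],[0.525,-0.29,0],-1],[[0,0,0],[0.48,-0.36,0],-1],[[0,0,0],[0.425,-0.42,0],-1],[[0,0,0],[0.365,-0.48,0],-1],[[0,0,0],[0,0,0],-1]]}}

```text
clock: 11.1
eef_pos: [0.5632, 0.0715, 0.1628]
tcp_rot: [0.0, 0.777, 0.63, 0.0]
ft_force: [0.9, 0.1, -1.3]
gripper_width: 0.0242
grasp_force: 40.0
```

```bash
cat > look.py <<'E'
from m import *
import sys
c=np.array([.533,.0396]); px=np.array([.262,.965]); py=np.array([-.965,.262])
s=env.read_state(); e=s['eef_pos'][:2]-c; print('tip pot',e@px,e@py,s['ft_force'])
ims=[]
for cam in ('top','side'):
    im,d=cams.capture(cam); W=cloud(cam,d); np.savez(cam+sys.argv[1]+'.npz',im=im,W=W)
    b=beads(im,W,c); print(cam,{k:[(round(float((np.array(q[:2])-c)@px),3),round(float((np.array(q[:2])-c)@py),3),q[2],n) for q,n in v] for k,v in b.items()})
    ims.append(cv2.resize(im[200:310,200:310] if cam=='side' else im[170:280,220:330],(400,400),interpolation=cv2.INTER_CUBIC))
cv2.imwrite(f'pics/l{sys.argv[1]}.png',np.hstack(ims)[...,::-1])
E
python3 look.py 4
```

```text
tip pot 0.038723808853821484 -0.020758630787200118 [ 0.87487205  0.09274086 -1.26377423]
top {'red': [], 'white': []}
side {'red': [(0.022, 0.006, 0.021, 125), (0.02, 0.036, 0.02, 74), (0.026, -0.04, 0.02, 69)], 'white': [(0.034, -0.008, 0.022, 54), (-0.0, -0.048, 0.022, 27)]}
```

View pics/l4.png

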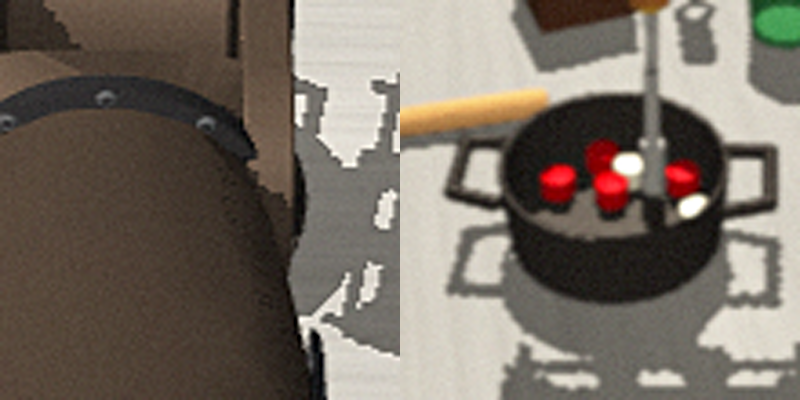

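```bash
cat > shaft.py <<'E'
from m import *
import sys
f=np.load(sys.argv[1]); W=f['W']; x,y,z=W[...,0],W[...,1],W[...,2]; e=env.read_state()['eef_pos']
z0=e[2]-.152
for lo,hi in ((0,.02),(.02,.036),(.04,.06),(.06,.085),(.085,.13),(.137,.16)):
    p=W[(np.hypot(x-e[0],y-e[1]+.01)<.04)&(z>z0+lo)&(z<z0+hi)&((f['im'].max(2).astype(int)-f['im'].min(2)<45))]
    if len(p): print(lo,len(p),np.median(p,0).round(4),p.std(0).round(4))
E
python3 shaft.py side4.npz
```

```text
0 215 [0.5679 0.067  0.0221] [0.0167 0.0196 0.0047]
0.02 153 [0.5784 0.0699 0.0392] [0.0145 0.0165 0.0046]
0.04 89 [0.5797 0.0604 0.0548] [0.0155 0.0143 0.0053]
0.06 38 [0.5615 0.0607 0.0845] [0.0025 0.0015 0.0069]
0.085 63 [0.5605 0.0576 0.1261] [0.0026 0.006  0.0122]
0.137 31 [0.5494 0.0632 0.1643] [0.0138 0.0031 0.0048]
```

Call:
{"api": "play_rows", "payload": {"motion": [[[0,0,0],[0,0,-0.7],-1],[[0,0,0],[0,0,-1.4],-1],[[0,0,0],[0,0,-1.6],-1],[[0,0,0],[0,0,-2],-1],[[0,0,0],[0,0,-2],-1],[[0,0,0],[0,0,-1.5],-1],[[0,0,0],[-2,0,0],-1],[[0,0,0],[-3.5,-0.5,0],-1],[[0,0,0],[-4,-0.5,0],-1],[[0,0,0],[-4,-0.5,0],-1],[[0,0,0],[-4,-0.5,0],-1],[[0,0,0],[-4,-0.5,0],-1]], "squeeze": 60}}

```text
clock: 12.2
eef_pos: [0.4936, -0.1364, 0.2554]
tcp_rot: [0.001, 0.777, 0.629, 0.0]
ft_force: [0.9, -0.6, -2.6]
gripper_width: 0.024
grasp_force: 60.0
```

Call:
{"api": "play_rows", "payload": {"motion": [[[0,0,0],[-3,0,0],-1],[[0,0,0],[-1.5,0,0],-1],[[0,0,0],[0,0,0],-1]]}}

```text
clock: 12.45
eef_pos: [0.4845, -0.1817, 0.2553]
tcp_rot: [0.001, 0.778, 0.628, 0.0]
ft_force: [-0.6, 0.5, -2.9]
gripper_width: 0.0235
grasp_force: 60.0
```

```bash
python3 look.py 5; python3 shaft.py side5.npz; python3 -c "
from h import *
im=np.load('side5.npz')['im']; t=np.load('top5.npz')['im']
a=cv2.resize(t[170:280,220:330],(400,400),interpolation=cv2.INTER_CUBIC)
b=cv2.resize(im[80:400,200:520],(400,400),interpolation=cv2.INTER_CUBIC)
cv2.imwrite('pics/v5.png',np.hstack([a,b])[...,::-1]); print(env.read_state()['eef_pos'])"
```

```text
tip pot -0.22630067177938637 -0.011181392446655468 [-0.61440203  0.4870376  -2.85609882]
top {'red': [(0.032, -0.038, 0.022, 55), (0.051, 0.014, 0.022, 58), (0.02, 0.005, 0.022, 68), (0.024, 0.039, 0.021, 60)], 'white': [(-0.001, -0.049, 0.022, 70), (0.039, -0.006, 0.022, 65), (-0.048, -0.009, 0.022, 70), (-0.044, 0.022, 0.021, 72)]}
side {'red': [(0.026, -0.041, 0.02, 70), (0.013, 0.003, 0.021, 74)], 'white': [(0.035, -0.009, 0.021, 65), (-0.0, -0.048, 0.022, 30)]}
0 81 [ 0.4813 -0.199   0.1142] [0.0044 0.0019 0.005 ]
0.02 88 [ 0.4813 -0.1976  0.132 ] [0.0047 0.0028 0.0049]
0.04 62 [ 0.4822 -0.193   0.1537] [0.0025 0.0013 0.006 ]
0.06 75 [ 0.4826 -0.191   0.1756] [0.0026 0.0014 0.007 ]
0.085 152 [ 0.4825 -0.1924  0.2145] [0.0033 0.0082 0.0116]
0.137 60 [ 0.4704 -0.1894  0.2572] [0.0146 0.0033 0.0047]
[ 0.48495203 -0.17906473  0.2550589 ]
```

View pics/v5.png

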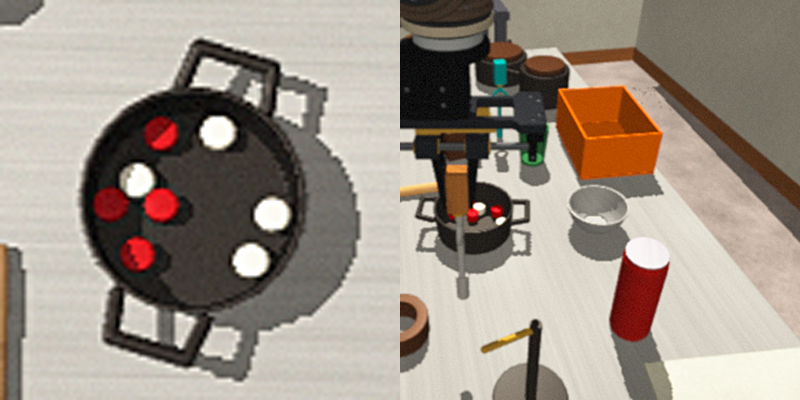

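Call:
{"api": "play_rows", "payload": {"motion": [[[0,0.075,0],[0,0,0],-1],[[0,0,0],[1.5,-0.15,0.11],-1],[[0,0,0],[2.9,-0.3,0.22],-1],[[0,0,0],[2.9,-0.3,0.22],-1],[[0,0,0],[2.9,-0.3,0.22],-1],[[0,0,0],[2.9,-0.3,0.22],-1],[[0,0,0],[2.9,-0.3,0.22],-1],[[0,0,0],[2.9,-0.3,0.22],-1],[[0,0,0],[2.9,-0.3,0.22],-1],[[0,0,0],[1.2,-0.12,0.09],-1],[[0,0,0],[0,0,0],-1],[[0,0,0],[0,0,0],-1]]}}

```text
clock: 13.55
eef_pos: [0.5095, 0.0528, 0.2546]
tcp_rot: [-0.023, 0.776, 0.63, 0.029]
ft_force: [-0.6, -0.3, -1.4]
gripper_width: 0.024
grasp_force: 60.0
```

```bash
python3 look.py 6; python3 shaft.py side6.npz; python3 -c "
from h import *
s=env.read_state(); print(s['eef_pos'],s['tcp_rot'])"
```

```text
tip pot 0.006591986992638834 0.026139623497467172 [-0.55971867 -0.29542489 -1.44300893]
top {'red': [], 'white': []}
side {'red': [(0.023, 0.005, 0.021, 123), (0.02, 0.035, 0.021, 73), (0.026, -0.041, 0.021, 65)], 'white': [(0.035, -0.009, 0.021, 59), (0.001, -0.047, 0.022, 27)]}
0 53 [0.5086 0.0441 0.1135] [0.0046 0.0027 0.0053]
0.02 60 [0.5081 0.0443 0.1308] [0.0047 0.0029 0.0052]
0.04 34 [0.5089 0.0471 0.1513] [0.0026 0.0015 0.0058]
0.06 51 [0.5086 0.0471 0.1761] [0.0026 0.0014 0.0073]
0.085 82 [0.5083 0.0429 0.2142] [0.003  0.0079 0.0118]
0.137 47 [0.496  0.0429 0.2558] [0.0145 0.0035 0.0054]
[0.50959021 0.05148491 0.25456191] [-0.02345572  0.77645048  0.62907071  0.02906075]
```

Call:
{"api": "play_rows", "payload": {"motion": [[[0,0,0],[-0.075,0,1],-1],[[0,0,0],[-0.105,0,1.4],-1],[[0,0,0],[-0.105,0,1.4],-1],[[0,0,0],[-0.105,0,1.4],-1],[[0,0,0],[-0.105,0,1.4],-1],[[0,0,0],[-0.075,0,1],-1],[[0,0,0],[-0.075,0,1],-1],[[0,0,0],[-0.045,0,0.6],-1],[[0,0,0],[0,0,0],-1]]}}

```text
clock: 14.4
eef_pos: [0.5093, 0.0517, 0.161]
tcp_rot: [-0.024, 0.777, 0.629, 0.028]
ft_force: [0.1, -0.2, -2.7]
gripper_width: 0.0238
grasp_force: 60.0
```

Call:
{"api": "play_rows", "payload": {"motion": [[[0,0,0],[0.4,0.08,0.03],-1],[[0,0,0],[0.4,0.08,0.03],-1],[[0,0,0],[0.4,0.08,0.03],-1],[[0,0,0],[0.4,0.08,0.03],-1],[[0,0,0],[0.4,0.08,0.03],-1],[[0,0,0],[0.4,0.08,0.03],-1],[[0,0,0],[0,0,0],-1]]}}

```text
clock: 14.98
eef_pos: [0.5206, 0.0749, 0.1628]
tcp_rot: [-0.022, 0.776, 0.629, 0.03]
ft_force: [3.4, -2.9, 0.8]
gripper_width: 0.0238
grasp_force: 60.0
```

Call:
{"api": "play_rows", "payload": {"motion": [[[0,0,0],[-0.31,-0.43,-0.023],-1],[[0,0,0],[-0.365,-0.38,-0.028],-1],[[0,0,0],[-0.415,-0.33,-0.031],-1],[[0,0,0],[-0.455,-0.27,-0.034],-1],[[0,0,0],[-0.49,-0.205,-0.037],-1],[[0,0,0],[-0.51,-0.135,-0.038],-1],[[0,0,0],[-0.525,-0.065,-0.04],-1],[[0,0,0],[-0.53,0.005,-0.04],-1],[[0,0,0],[-0.525,0.08,-0.04],-1],[[0,0,0],[0,0,0],-1]]}}

```text
clock: 15.82
eef_pos: [0.4937, 0.0369, 0.1621]
tcp_rot: [-0.024, 0.777, 0.629, 0.029]
ft_force: [-0.2, -0.4, -1.6]
gripper_width: 0.0238
grasp_force: 60.0
```

```bash
python3 look.py 7; python3 shaft.py side7.npz
```

```text
tip pot -0.01289792723568745 0.03723060687431283 [-0.20337668 -0.42151754 -1.56420997]
top {'red': [], 'white': []}
side {'red': [(0.022, 0.005, 0.021, 125), (0.026, -0.041, 0.021, 69)], 'white': [(0.034, -0.009, 0.021, 59), (-0.0, -0.048, 0.022, 28)]}
0 105 [0.4827 0.0094 0.0213] [0.0095 0.0172 0.0058]
0.02 128 [0.4813 0.0255 0.0393] [0.0117 0.0183 0.0047]
0.04 98 [0.4768 0.0297 0.0549] [0.0107 0.0194 0.0045]
0.06 42 [0.4929 0.0318 0.0827] [0.0027 0.0017 0.0072]
0.085 72 [0.493  0.0271 0.1222] [0.003  0.0082 0.0112]
0.137 39 [0.4804 0.0283 0.1636] [0.0145 0.0033 0.0059]
```

Call:
{"api": "play_rows", "payload": {"motion": [[[0,0,0],[0.06,0,-0.8],-1],[[0,0,0],[0.12,0,-1.6],-1],[[0,0,0],[0.15,0,-2],-1],[[0,0,0],[0.15,0,-2],-1],[[0,0,0],[0.15,0,-2],-1],[[0,0,0],[0.08,0,-1.1],-1],[[0.0073,0,-0.098],[0,0,0],-1],[[0.0073,0,-0.098],[0,0,0],-1],[[0.0073,0,-0.098],[0,0,0],-1],[[0.0073,0,-0.098],[0,0,0],-1],[[0.0073,0,-0.098],[0,0,0],-1],[[0,0,0],[-1,-0.4,-0.07],-1]]}}

```text
clock: 16.92
eef_pos: [0.4928, 0.0278, 0.258]
tcp_rot: [-0.03, 0.598, 0.801, 0.023]
ft_force: [0.1, 0.5, -2.4]
gripper_width: 0.0239
grasp_force: 60.0
```

Call:
{"api": "play_rows", "payload": {"motion": [[[0,0,0],[-2.5,-1.1,-0.18],-1],[[0,0,0],[-3.4,-1.5,-0.26],-1],[[0,0,0],[-3.4,-1.5,-0.26],-1],[[0,0,0],[-3.4,-1.5,-0.26],-1],[[0,0,0],[-3.4,-1.5,-0.26],-1],[[0,0,0],[-3.4,-1.5,-0.26],-1],[[0,0,0],[-3.4,-1.5,-0.26],-1],[[0,0,0],[-3.4,-1.5,-0.26],-1],[[0,0,0],[-3.4,-1.5,-0.26],-1],[[0,0,0],[-2.4,-1.1,-0.18],-1],[[0,0,0],[0,0,0],-1],[[0,0,0],[0,0,0],-1]]}}

```text
clock: 17.92
eef_pos: [0.4453, -0.3232, 0.2577]
tcp_rot: [-0.03, 0.602, 0.798, 0.023]
ft_force: [-0.6, 0.7, -1.8]
gripper_width: 0.0237
grasp_force: 60.0
```

```bash
python3 look.py 8; python3 shaft.py side8.npz; python3 -c "
from h import *
f=np.load('side8.npz');im=f['im']; t=np.load('top8.npz')['im']
a=cv2.resize(t[170:280,220:330],(400,400),interpolation=cv2.INTER_CUBIC)
b=cv2.resize(im[220:420,160:360],(400,400),interpolation=cv2.INTER_CUBIC)
cv2.imwrite('pics/v8.png',np.hstack([a,b])[...,::-1]); s=env.read_state();e=s['eef_pos']; print(e,s['tcp_rot'])
W=f['W'];x,y,z=W[...,0],W[...,1],W[...,2]
p=W[(np.hypot(x-e[0],y-e[1])<.03)&(z>e[2]-.066)&(z<e[2]-.028)]; print('eye',len(p),p.mean(0),p.min(0),p.max(0),np.cov(p[:,:2].T*1000).tolist())
from scipy.spatial.transform import Rotation as R
q=s['tcp_rot']; print(R.from_quat([q[1],q[2],q[3],q[0]]).as_matrix().round(3))"
```

```text
tip pot -0.37310076051145435 -0.010433309060898704 [-0.56794639  0.71072619 -1.7828149 ]
top {'red': [(0.03, -0.037, 0.022, 37), (0.02, 0.005, 0.022, 66), (0.05, 0.016, 0.022, 30), (0.019, 0.048, 0.022, 45)], 'white': [(-0.001, -0.049, 0.022, 64), (0.037, -0.005, 0.022, 57), (-0.048, -0.01, 0.022, 68), (-0.044, 0.022, 0.021, 68)]}
side {'red': [], 'white': [(0.036, -0.007, 0.022, 55), (-0.003, -0.046, 0.022, 14)]}
0 92 [ 0.4478 -0.3313  0.1167] [0.0045 0.0017 0.0052]
0.02 103 [ 0.4476 -0.3305  0.1357] [0.0044 0.0029 0.0051]
0.04 61 [ 0.447  -0.3283  0.1579] [0.0023 0.0012 0.0056]
0.06 72 [ 0.4465 -0.3278  0.1775] [0.0022 0.0011 0.0065]
0.085 233 [ 0.4466 -0.3308  0.2152] [0.0034 0.0081 0.0107]
0.137 86 [ 0.4369 -0.3346  0.2591] [0.0144 0.0041 0.0055]
[ 0.44583665 -0.32145293  0.25787251] [-0.02999205  0.6007431   0.79855762  0.02267014]
eye 226 [ 0.44667964 -0.32990314  0.21381658] [ 0.43941137 -0.34069173  0.19230044] [ 0.45316215 -0.31205588  0.2295067 ] [[11.777165084270111, -23.336400662505113], [-23.336400662505113, 68.27491128479556]]
[[-0.276  0.961 -0.021]
 [ 0.958  0.277  0.072]
 [ 0.075  0.    -0.997]]
```

View pics/v8.png

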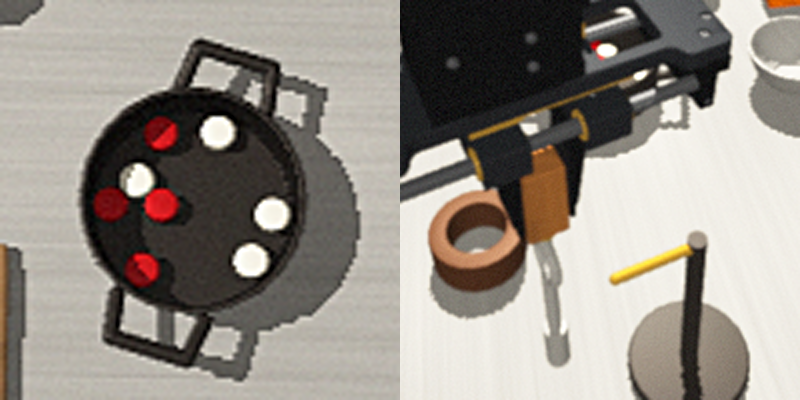

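Call:
{"api": "play_rows", "payload": {"motion": [[[0,0,0],[2,1,0.15],-1],[[0,0,0],[3.4,1.65,0.255],-1],[[0,0,0],[3.4,1.65,0.255],-1],[[0,0,0],[3.4,1.65,0.255],-1],[[0,0,0],[3.4,1.65,0.255],-1],[[0,0,0],[3.4,1.65,0.255],-1],[[0,0,0],[3.4,1.65,0.255],-1],[[0,0,0],[3.4,1.65,0.255],-1],[[0,0,0],[3.4,1.65,0.255],-1],[[0,0,0],[3.4,1.65,0.255],-1],[[0,0,0],[3.4,1.62,0.255],-1],[[0,0,0],[0,0,0],-1]]}}

```text
clock: 19.02
eef_pos: [0.5128, 0.0797, 0.2583]
tcp_rot: [-0.03, 0.598, 0.8, 0.023]
ft_force: [-0.2, -0.5, -1.1]
gripper_width: 0.0237
grasp_force: 60.0
```

Call:
{"api": "play_rows", "payload": {"motion": [[[0,0,0],[0,0,0],-1]]}}

```text
clock: 19.1
eef_pos: [0.5126, 0.0761, 0.258]
tcp_rot: [-0.03, 0.598, 0.8, 0.023]
ft_force: [-0.3, -0.1, -2.7]
gripper_width: 0.0235
grasp_force: 60.0
```

Call:
{"api": "play_rows", "payload": {"motion": [[[0,0,0],[-0.075,0,1],-1],[[0,0,0],[-0.105,0,1.4],-1],[[0,0,0],[-0.105,0,1.4],-1],[[0,0,0],[-0.105,0,1.4],-1],[[0,0,0],[-0.105,0,1.4],-1],[[0,0,0],[-0.075,0,1],-1],[[0,0,0],[-0.075,0,1],-1],[[0,0,0],[-0.05,0,0.6],-1],[[0,0,0],[-0.03,0,0.4],-1],[[0,0,0],[0,0,0],-1]]}}

```text
clock: 19.93
eef_pos: [0.5131, 0.0733, 0.1609]
tcp_rot: [-0.03, 0.6, 0.799, 0.022]
ft_force: [-0.8, -0.3, -0.6]
gripper_width: 0.0238
grasp_force: 60.0
```

```bash
python3 look.py 9; python3 -c "
from h import *
s=env.read_state();print(s['eef_pos'])"
```

```text
tip pot 0.027293019549234694 0.02797826273320827 [-0.8192897  -0.27991678 -0.59297947]
top {'red': [], 'white': []}
side {'red': [(0.021, 0.005, 0.021, 127), (0.026, -0.041, 0.021, 67), (0.013, 0.044, 0.02, 72)], 'white': [(0.035, -0.009, 0.021, 60), (-0.0, -0.048, 0.022, 28)]}
[0.51350743 0.07341849 0.16180212]
```

View pics/l9.png

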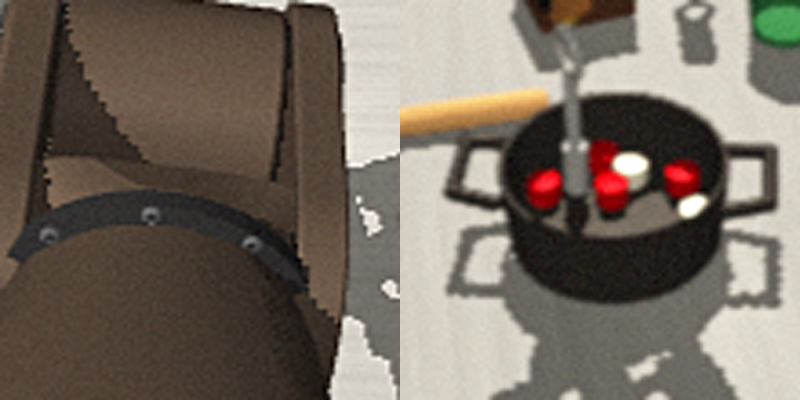

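Call:
{"api": "play_rows", "payload": {"motion": [[[0,0,0],[-0.13,0.47,-0.01],-1],[[0,0,0],[-0.13,0.47,-0.01],-1],[[0,0,0],[-0.13,0.47,-0.01],-1],[[0,0,0],[-0.28,0.36,-0.02],-1],[[0,0,0],[-0.28,0.36,-0.02],-1],[[0,0,0],[0,0,0],-1]]}}

```text
clock: 20.53
eef_pos: [0.5374, 0.0699, 0.1615]
tcp_rot: [-0.03, 0.6, 0.799, 0.023]
ft_force: [-0.4, -0.5, -1.9]
gripper_width: 0.0237
grasp_force: 60.0
```

Call:
{"api": "play_rows", "payload": {"motion": [[[0,0,0],[-0.43,-0.106,-0.032],-1],[[0,0,0],[-0.43,-0.106,-0.032],-1],[[0,0,0],[-0.43,-0.106,-0.032],-1],[[0,0,0],[-0.43,-0.106,-0.032],-1],[[0,0,0],[-0.43,-0.106,-0.032],-1],[[0,0,0],[-0.43,-0.106,-0.032],-1],[[0,0,0],[-0.43,-0.106,-0.032],-1],[[0,0,0],[-0.43,-0.106,-0.032],-1],[[0,0,0],[-0.43,-0.106,-0.032],-1],[[0,0,0],[0,0,0],-1]]}}

```text
clock: 21.37
eef_pos: [0.5382, 0.0295, 0.1615]
tcp_rot: [-0.03, 0.6, 0.799, 0.023]
ft_force: [-0.0, -0.4, -1.2]
gripper_width: 0.024
grasp_force: 60.0
```

```bash
python3 look.py 10
```

```text
tip pot -0.008359501359353066 -0.007610401063110582 [-0.02213367 -0.35265464 -1.24849108]
top {'red': [], 'white': []}
side {'red': [(0.044, 0.01, 0.02, 60), (0.026, -0.041, 0.021, 69), (0.013, 0.044, 0.021, 73), (-0.01, -0.029, 0.022, 58)], 'white': [(0.034, -0.017, 0.021, 52), (0.0, -0.049, 0.022, 28)]}
```

Call:
{"api": "play_rows", "payload": {"motion": [[[0,0,0],[0.26,0.49,0.02],-1],[[0,0,0],[0.26,0.49,0.02],-1],[[0,0,0],[0.26,0.49,0.02],-1],[[0,0,0],[0.26,0.49,0.02],-1],[[0,0,0],[0,0,0],-1],[[0,0,0],[-0.43,-0.066,-0.032],-1],[[0,0,0],[-0.43,-0.066,-0.032],-1],[[0,0,0],[-0.43,-0.066,-0.032],-1],[[0,0,0],[-0.43,-0.066,-0.032],-1],[[0,0,0],[-0.43,-0.066,-0.032],-1],[[0,0,0],[-0.43,-0.066,-0.032],-1],[[0,0,0],[0,0,0],-1]]}}

```text
clock: 22.47
eef_pos: [0.5576, 0.0189, 0.1615]
tcp_rot: [-0.03, 0.6, 0.799, 0.023]
ft_force: [-0.4, -0.7, -1.3]
gripper_width: 0.0241
grasp_force: 60.0
```

```bash
python3 look.py 11
```

```text
tip pot -0.013570070275268718 -0.029123151725197804 [-0.41728115 -0.7130532  -1.33632866]
top {'red': [], 'white': []}
side {'red': [(0.043, 0.011, 0.021, 59), (0.026, -0.043, 0.021, 59), (0.014, 0.043, 0.02, 75)], 'white': [(0.033, -0.013, 0.021, 58), (-0.004, -0.047, 0.022, 15)]}
```

Call:
{"api": "play_rows", "payload": {"motion": [[[0,0,0],[0.06,0,-0.8],-1],[[0,0,0],[0.12,0,-1.6],-1],[[0,0,0],[0.15,0,-2],-1],[[0,0,0],[0.15,0,-2],-1],[[0,0,0],[0.15,0,-2],-1],[[0,0,0],[0.08,0,-1.1],-1],[[0,0,0],[-1.4,-0.9,-0.1],-1],[[0,0,0],[-2.4,-1.7,-0.18],-1],[[0,0,0],[-2.9,-2,-0.22],-1],[[0,0,0],[-2.9,-2,-0.22],-1],[[0,0,0],[-2.9,-2,-0.22],-1],[[0,0,0],[-2.9,-2,-0.22],-1]]}}

```text
clock: 23.57
eef_pos: [0.4979, -0.1591, 0.2575]
tcp_rot: [-0.029, 0.6, 0.799, 0.023]
ft_force: [0.3, -0.9, -2.7]
gripper_width: 0.0239
grasp_force: 60.0
```

Call:
{"api": "play_rows", "payload": {"motion": [[[0,0,0],[-2.9,-2,-0.22],-1],[[0,0,0],[-2.9,-2,-0.22],-1],[[0,0,0],[-2.9,-2,-0.22],-1],[[0,0,0],[-2.9,-2,-0.22],-1],[[0,0,0],[-1.9,-1.3,-0.14],-1],[[0,0,0],[-0.6,-0.4,-0.05],-1],[[0,0,0],[0,0,0],-1],[[0,0,0],[0,0,0],-1]]}}

```text
clock: 24.23
eef_pos: [0.445, -0.3202, 0.2571]
tcp_rot: [-0.03, 0.6, 0.799, 0.023]
ft_force: [-0.1, 1.2, -1.0]
gripper_width: 0.0242
grasp_force: 60.0
```

```bash
python3 look.py 12; python3 shaft.py side12.npz; python3 -c "
from h import *
f=np.load('side12.npz');im=f['im']; t=np.load('top12.npz')['im']
a=cv2.resize(t[170:280,220:330],(400,400),interpolation=cv2.INTER_CUBIC)
b=cv2.resize(im[220:420,160:360],(400,400),interpolation=cv2.INTER_CUBIC)
cv2.imwrite('pics/v12.png',np.hstack([a,b])[...,::-1]); s=env.read_state();print(s['eef_pos'],s['tcp_rot'])"
```

```text
tip pot -0.3703087983677436 -0.009314752789587169 [-0.13979419  1.15137473 -0.98502465]
top {'red': [(0.03, -0.037, 0.022, 39), (-0.033, -0.036, 0.022, 64), (0.05, 0.015, 0.022, 34), (0.018, 0.046, 0.022, 46)], 'white': [(-0.008, -0.049, 0.022, 65), (0.039, -0.011, 0.021, 52), (-0.048, -0.009, 0.022, 67), (-0.043, 0.023, 0.022, 69)]}
side {'red': [(0.047, 0.005, 0.021, 28)], 'white': [(0.041, -0.011, 0.022, 34), (0.0, -0.041, 0.014, 26)]}
0 90 [ 0.4473 -0.3288  0.1162] [0.0044 0.0016 0.0051]
0.02 98 [ 0.4472 -0.3281  0.1346] [0.0043 0.0027 0.0051]
0.04 60 [ 0.4468 -0.3259  0.155 ] [0.0023 0.001  0.0055]
0.06 74 [ 0.4459 -0.3252  0.176 ] [0.0022 0.0011 0.0068]
0.085 234 [ 0.4463 -0.3284  0.2148] [0.0034 0.0082 0.0107]
0.137 74 [ 0.4369 -0.3317  0.2578] [0.0142 0.0041 0.0054]
[ 0.44529109 -0.31956132  0.25707302] [-0.02985898  0.59966195  0.79937398  0.02269866]
```

View pics/v12.png

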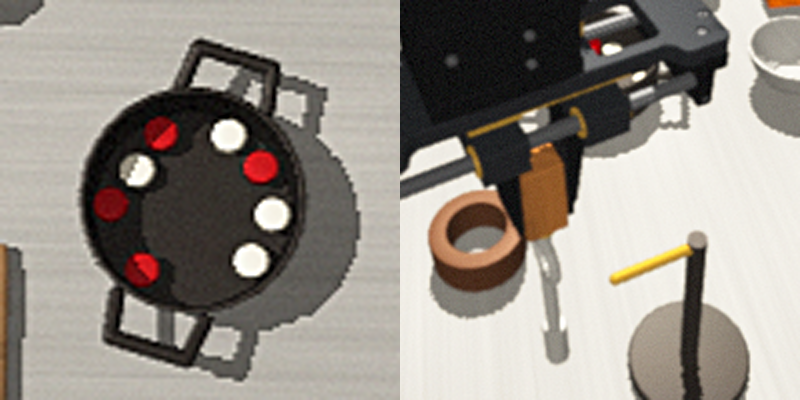

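Call:
{"api": "play_rows", "payload": {"motion": [[[0,0,0],[-0.12,0,0.8],-1],[[0,0,0],[-0.12,0,1],-1],[[0,0,0],[-0.12,0,1],-1],[[0,0,0],[-0.12,0,1],-1],[[0,0,0],[-0.08,0,1],-1],[[0,0,0],[-0.04,0,0.5],-1],[[0,0,0],[0,0,0],-1],[[0,0,0],[0,0,0],-1]]}}

```text
clock: 25.0
eef_pos: [0.4454, -0.3228, 0.2033]
tcp_rot: [-0.03, 0.6, 0.799, 0.023]
ft_force: [0.3, 0.8, -1.6]
gripper_width: 0.0237
grasp_force: 60.0
```

Run:
```python
from h import *
im,d=cams.capture('side'); W=cloud('side',d); x,y,z=W[...,0],W[...,1],W[...,2]; e=env.read_state()['eef_pos']; print(e)
for lo,hi in ((.137,.187),(.105-.0178,.105+.0178),(.04,.08)):
    p=W[(np.hypot(x-e[0],y-e[1])<.03)&(z>e[2]-.1515+lo)&(z<e[2]-.1515+hi)]; print(lo,len(p),np.median(p,0).round(4),p.min(0).round(4),p.max(0).round(4))
i=im.astype(int); p=W[(np.hypot(x-.515,y+.3)<.05)&(z>.13)&(i[...,0]-i[...,2]>60)&(i[...,1]>110)]; print('peg',len(p),p.min(0),p.max(0),np.median(p,0))
cv2.imwrite('pics/h13.png',cv2.resize(im[250:420,160:360],(700,595),interpolation=cv2.INTER_CUBIC)[...,::-1])
```

```text
[ 0.44554169 -0.32296806  0.20366714]
0.137 912 [ 0.4492 -0.3345  0.2196] [ 0.427  -0.3422  0.1892] [ 0.47   -0.309   0.2391]
0.0872 157 [ 0.4474 -0.3315  0.1613] [ 0.4408 -0.3409  0.1412] [ 0.453  -0.315   0.1744]
0.04 120 [ 0.4472 -0.3284  0.1117] [ 0.4429 -0.3302  0.0924] [ 0.4518 -0.3251  0.1321]
peg 252 [ 0.48522174 -0.31416328  0.15068261] [ 0.54229303 -0.29278794  0.16196761] [ 0.51298206 -0.30381418  0.15667116]
```

View pics/h13.png

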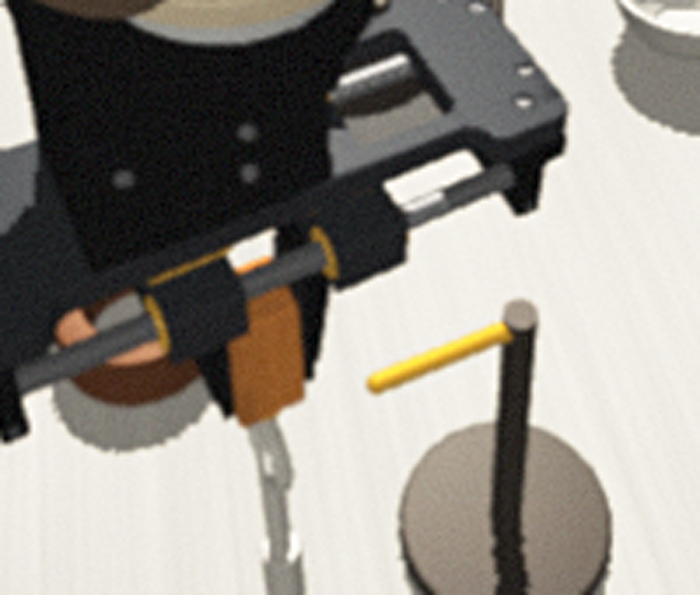

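Call:
{"api": "play_rows", "payload": {"motion": [[[0,0,0],[0.02,0.6,0],-1],[[0,0,0],[0.02,0.8,0],-1],[[0,0,0],[0.01,0.8,0],-1],[[0,0,0],[0,0.8,0],-1],[[0,0,0],[0,0.8,0],-1],[[0,0,0],[0,0.3,0],-1],[[0,0,0],[0,0,0],-1]]}}

```text
clock: 25.63
eef_pos: [0.4855, -0.3105, 0.2035]
tcp_rot: [-0.03, 0.6, 0.799, 0.023]
ft_force: [-0.3, -0.9, -1.2]
gripper_width: 0.0239
grasp_force: 60.0
```

Call:
{"api": "play_rows", "payload": {"motion": [[[0,0,0],[0,0.6,0],-1],[[0,0,0],[0,0.7,0],-1],[[0,0,0],[0,0.7,0],-1],[[0,0,0],[0,0.5,0],-1],[[0,0,0],[0,0,0],-1],[[0,0,0],[0,0,0],-1]]}}

```text
clock: 26.13
eef_pos: [0.5089, -0.3038, 0.2035]
tcp_rot: [-0.03, 0.6, 0.799, 0.023]
ft_force: [-0.5, 0.6, -2.0]
gripper_width: 0.0236
grasp_force: 60.0
```

Run:
```python
from h import *
im,d=cams.capture('side'); s=env.read_state(); print(s['eef_pos'],s['ft_force'])
cv2.imwrite('pics/h14.png',cv2.resize(im[250:420,200:370],(595,595),interpolation=cv2.INTER_CUBIC)[...,::-1])
```

```text
[ 0.50863838 -0.30383975  0.20345963] [ 0.51314404  0.06530596 -1.85797967]
```

View pics/h14.png

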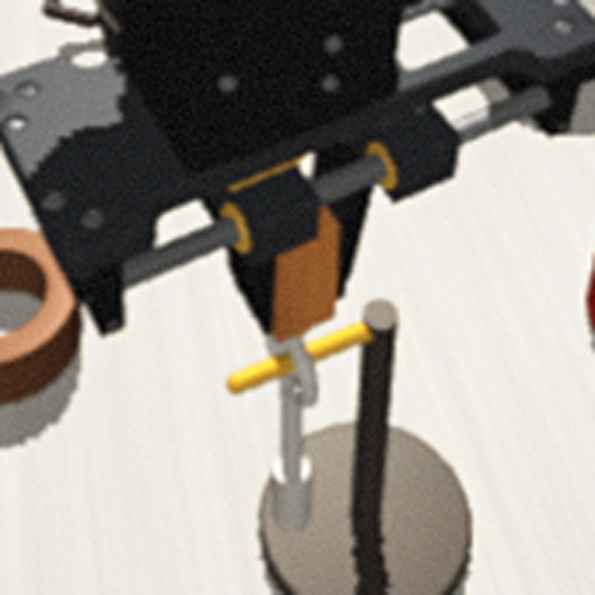

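Call:
{"api": "play_rows", "payload": {"motion": [[[0,0,0],[-0.022,0,0.3],-1],[[0,0,0],[-0.022,0,0.3],-1],[[0,0,0],[-0.015,0,0.2],-1],[[0,0,0],[0,0,0],-1],[[0,0,0],[0,0,0],-1]]}}

```text
clock: 26.6
eef_pos: [0.5085, -0.304, 0.1954]
tcp_rot: [-0.03, 0.6, 0.799, 0.023]
ft_force: [-0.4, -1.1, -1.9]
gripper_width: 0.0238
grasp_force: 60.0
```

Call:
{"api": "play_rows", "payload": {"motion": [[[0,0,0],[-0.007,0,0.1],-1],[[0,0,0],[-0.007,0,0.1],-1],[[0,0,0],[0,0,0],-1],[[0,0,0],[0,0,0],-1]]}}

```text
clock: 26.93
eef_pos: [0.5088, -0.3041, 0.1945]
tcp_rot: [-0.029, 0.6, 0.799, 0.023]
ft_force: [-2.5, 0.2, 6.0]
gripper_width: 0.0238
grasp_force: 60.0
```

Call:
{"api": "play_rows", "payload": {"motion": [[[0,0,0],[0.004,0,-0.06],-1],[[0,0,0],[0,0,0],-1],[[0,0,0],[0,0,0],-0.4],[[0,0,0],[0,0,0],-0.3],[[0,0,0],[0,0,0],-0.2],[[0,0,0],[0,0,0],0],[[0,0,0],[0,0,0],0.2],[[0,0,0],[0,0,0],0.2],[[0,0,0],[0,0,0],0.2],[[0,0,0],[0,0,0],0.2],[[0,0,0],[0,0,0],0.2],[[0,0,0],[0,0,0],0.2]], "squeeze": 20}}

```text
clock: 27.93
eef_pos: [0.5087, -0.3039, 0.1942]
tcp_rot: [-0.03, 0.6, 0.799, 0.023]
ft_force: [-0.1, 0.2, -0.4]
gripper_width: 0.057
grasp_force: 0.0
```

```bash
cat > chk.py <<'E'
from h import *
im,d=cams.capture('side'); W=cloud('side',d); x,y,z=W[...,0],W[...,1],W[...,2]
sh=abs(x-.508)<.04; i=im.astype(int)
wood=(i[...,0]-i[...,2]>40)&(z>.165)&sh&(abs(y+.31)<.05); p=W[wood]; print('grip',len(p),np.median(p,0).round(4) if len(p) else '',p.max(0).round(3) if len(p) else '')
for lo,hi in ((.042,.06),(.06,.077),(.085,.125),(.125,.17)):
    p=W[(np.hypot(x-.509,y+.31)<.02)&(z>lo)&(z<hi)]; print(lo,len(p),np.median(p,0).round(4) if len(p) else '')
E
python3 chk.py
```

```text
grip 3820 [ 0.5166 -0.3238  0.4985] [ 0.548 -0.26   0.556]
0.042 45 [ 0.503  -0.3     0.0532]
0.06 56 [ 0.5033 -0.3016  0.0689]
0.085 90 [ 0.5055 -0.3032  0.1045]
0.125 281 [ 0.5081 -0.309   0.1547]
```

Call:
{"api": "play_rows", "payload": {"motion": [[[0,0,0],[0.02,0,-0.3],0.2],[[0,0,0],[0.075,0,-1],0.2],[[0,0,0],[0.15,0,-2],0.2],[[0,0,0],[0.15,0,-2],0.2],[[0,0,0],[0.15,0,-2],0.2],[[0,0,0],[0.15,0,-2],0.2],[[0,0,0],[0.15,0,-2],0.2],[[0,0,0],[0,0,0],0.2],[[0,0,0],[0,0,0],0.2],[[0,0,0],[0,0,0],0.2],[[0,0,0],[0,0,0],0.2],[[0,0,0],[0,0,0],0.2]]}}

```text
clock: 28.98
eef_pos: [0.5085, -0.3038, 0.3066]
tcp_rot: [-0.031, 0.6, 0.799, 0.023]
ft_force: [0.9, -0.5, 0.7]
gripper_width: 0.0576
grasp_force: 0.0
```

Call:
{"api": "play_rows", "payload": {"motion": [[[0,0,0],[0,0,0],0.2],[[0,0,0],[0,0,0],0.2],[[0,0,0],[0,0,0],0.2],[[0,0,0],[0,0,0],0.2],[[0,0,0],[0,0,0],0.2],[[0,0,0],[0,0,0],0.2],[[0,0,0],[0,0,0],0.2],[[0,0,0],[0,0,0],0.2],[[0,0,0],[0,0,0],0.2],[[0,0,0],[0,0,0],0.2],[[0,0,0],[0,0,0],0.2],[[0,0,0],[0,0,0],0.2]]}}

```text
clock: 29.98
eef_pos: [0.5087, -0.3039, 0.3075]
tcp_rot: [-0.03, 0.6, 0.799, 0.023]
ft_force: [0.1, 0.9, 0.8]
gripper_width: 0.0568
grasp_force: 0.0
```

```bash
cat > chk.py <<'E'
from h import *
for k in range(4):
    im,d=cams.capture('side'); W=cloud('side',d); x,y,z=W[...,0],W[...,1],W[...,2]
    print(*[(lo,len(p),np.median(p,0).round(4).tolist()) for lo,hi in ((.042,.06),(.06,.077),(.085,.125),(.18,.24)) for p in [W[(np.hypot(x-.509,y+.31)<(.04 if lo>.15 else .022))&(z>lo)&(z<hi)]] if len(p)])
t,d=cams.capture('top'); W=cloud('top',d); x,y,z=W[...,0],W[...,1],W[...,2]; 
for n in ('tumbler','spraycan','mouldring','spatula','steelbowl'):
    r=finder.silhouettes('side',n); 
    if r: print(n,np.round(r[0]['pixel']))
E
python3 chk.py; python3 look.py 15
```

```text
(0.042, 47, [0.504, -0.3018, 0.0526]) (0.06, 66, [0.5045, -0.3032, 0.0697]) (0.085, 90, [0.5064, -0.3043, 0.1052]) (0.18, 930, [0.5091, -0.3182, 0.2195])
(0.042, 50, [0.504, -0.3022, 0.053]) (0.06, 57, [0.505, -0.3031, 0.0691]) (0.085, 93, [0.5064, -0.3041, 0.1053]) (0.18, 924, [0.509, -0.3182, 0.2192])
(0.042, 48, [0.5039, -0.302, 0.0523]) (0.06, 68, [0.505, -0.3031, 0.0699]) (0.085, 92, [0.5064, -0.3043, 0.1045]) (0.18, 927, [0.5091, -0.3181, 0.2194])
(0.042, 50, [0.5034, -0.3018, 0.0529]) (0.06, 55, [0.505, -0.3035, 0.0686]) (0.085, 92, [0.5064, -0.3043, 0.105]) (0.18, 926, [0.5091, -0.3181, 0.2194])
tumbler [299. 208.]
spraycan [387. 312.]
mouldring [202. 344.]
spatula [152. 243.]
steelbowl [362. 247.]
tip pot -0.33791653951793055 -0.06651040135353788 [ 0.94778957  0.64538445 -0.32968602]
top {'red': [(0.031, -0.037, 0.022, 38), (-0.033, -0.036, 0.022, 63), (0.05, 0.015, 0.022, 40), (0.019, 0.048, 0.021, 48)], 'white': [(-0.008, -0.049, 0.022, 66), (0.039, -0.012, 0.022, 55), (-0.048, -0.009, 0.022, 69), (-0.043, 0.023, 0.022, 69)]}
side {'red': [(0.026, -0.042, 0.021, 74), (0.014, 0.043, 0.019, 77)], 'white': [(0.032, -0.017, 0.011, 14), (-0.004, -0.046, 0.021, 18)]}
```

```bash
python3 -c "
from plant import workorder; print(workorder.close_job())"
```

```text
the job is handed in; nothing more can be done
None
```

The job is handed in at about 30 s on the clock, with no verdict returned: one red bead was stirred onto the white side and one white bead onto the red side, all eight beads are in the pot, and the stirrer hangs by its eye on the brass peg, leaning about 4°.

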